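# Proof-load a cemented crown on the pull bench

## Task

On the crown pull bench, lay the long steel link flat over both upright studs, down on their shoulders, so that it couples the crown to the spring gauge. Then take the T-handle and draw the carriage out until the gauge's pointer stands between the two prongs of the limit rider, never past the far prong, and finish while still holding it there by the handle against the spring. Leave the rider, the short spare link and everything else on the bench where they are.

Things in the scene. Friction and masses are not known exactly. Their poses are not given: they have to be found in the camera images.
- rig: Crown pull bench screwed to the table: grey bed 100 x 400 mm (y -185 to +215), 14 mm high. Origin on the table midway between the studs at rest; z up, +y the pulling direction, x across. In line along y: gauge (square tube 36 x 36 x 120 mm, y -175 to -55, top 63 mm high), gauge stud, crown stud, specimen clamp (y 61, 80 mm high), T-handle. Guide rods at x +-30, 33 mm high.
- drawbar: The gauge's drawbar with stud and pointer, sliding along the bench's y against the spring in the gauge tube: about 2 N to start it, then 0.25 N per mm (8 to 14 N at the rider), travel 65 mm; springs back when let go. Its frame is rig's frame at rest and shifts along y with the travel.
- carriage: Carriage on the guide rods with the clamped crown specimen, its stud and the T-handle. Runs freely (about 1 N friction, 0.55 kg), travel 80 mm toward the bench's +y; no spring of its own. Its frame is rig's frame when fully home (at most 4 mm out at the start).
- link: The long link: loose oval steel ring of 8 mm round bar, 76 x 34 mm outside, 60 x 18 mm inside, about 70 g, lying flat on the table. Origin at its centre, y along its length, x across, z up; same either way round. Seated on the shoulders its centre is 56 mm above the table; the carriage then has slack until the studs are 52 mm apart (12 mm from home), where the gauge begins to move.
- short_link: A spare: a like but shorter link (42 mm long, 34 mm wide), lying flat on the table, not for this job. Origin at its centre.
- gauge_stud (a point): Gauge stud: upright steel pin 8 mm in diameter with a tapered top, on a round shoulder 26 mm in diameter. Point half-way up the pin, 62 mm above the table; shoulder 10 mm below, tip 11 mm above. 20 mm to the -y side of the bench's origin at rest.
- crown_stud (a point): Crown stud: the same kind of pin and shoulder, on the crown in the carriage; same heights. 20 mm to the +y side of the bench's origin when the carriage is home.
- handle (a point): Middle of the T-handle's crossbar on the carriage: black round bar 18 mm in diameter, 70 mm long across the bench (along the bench's x), 116 mm above the table, on a 12 mm post under its middle; 105 mm to the +y side of the bench's origin when home. Free space all round and above.
- pointer (a point): The gauge's pointer: dark blade 2 mm thick (along y) that stands up out of the slot in the gauge's top and moves with the drawbar; point at its middle, 72 mm above the table.
- mark (a point): Middle of the 12 mm gap (along the bench's y) between the two brass prongs, each 3 mm thick, of the limit rider clipped to the gauge tube. Same x and height in the bench as the pointer, so the pointer can meet this point. 25 to 47 mm to the +y side of the pointer at rest. Axes parallel to the bench's.
- specimen_a: Bystander: spare tooth in an upright acrylic cylinder, 28 mm in diameter, 42 mm tall. Origin under its centre.
- specimen_b: Bystander: a second spare tooth, the same.
- dappen: Bystander: small glass dish, 42 mm wide, 26 mm tall. Origin under its centre.
- cement_bottle: Bystander: small amber bottle, 38 mm in diameter, 72 mm tall. Origin under its centre.
- bur_block: Bystander: aluminium bur block 50 x 70 x 22 mm with burs up to 44 mm high. Origin under its centre.

How it is judged:
On the way:
1. the long link lies flat over both studs, on their shoulders, and is let go (z of link in the frame of rig between 0.05 and 0.06 m and x of link in the frame of rig between -0.008 and 0.008 m and horizontal distance between link and gauge_stud below 0.029 m and horizontal distance between link and crown_stud below 0.029 m and angle between link's own z axis and vertical below 0.12 rad and contact force between the fingers and link below 0.3 N), for 0.2 s.
At the end, for the whole second after the job is handed in: Through the last second the pointer is still (under 20 mm/s) within 6 mm of the middle of the rider's gap; fingers load the carriage over 3 N; the link lies on both shoulders and carries over 4 N from carriage to drawbar; the arm touches neither link nor drawbar (y of pointer in the frame of mark between -0.006 and 0.006 m and linear speed of drawbar below 0.02 m/s and contact force between the fingers and carriage above 3 N and contact force between link and drawbar above 4 N and contact force between link and carriage above 4 N and contact force between the arm and link below 0.5 N and contact force between the arm and drawbar below 0.5 N and z of link in the frame of rig between 0.05 and 0.062 m); the arm keeps its last pose, push and grip.
It fails at once if the pointer was drawn past the far prong of the rider (over 11 mm beyond the middle) (y of pointer in the frame of mark above 0.011 m).
It fails at once if the limit rider was shifted by more than 4 mm (distance of mark from where it was at the start of the episode above 0.004 m).
It fails at once if the spare link or another bystander was moved by more than 25 mm (distance of any of short_link, specimen_a, specimen_b, dappen, cement_bottle, bur_block from where it was at the start of the episode above 0.025 m).
It also fails if it takes over 59 s, if anything falls off the work surface, if the arm or the gripper's body presses on something with over 40 N, if the wrist force passes 120 N, or if a joint passes its speed limit or range.

## Robot

A 6-joint arm with a two-finger parallel gripper is mounted at the origin on the work surface. World frame = base frame: x ahead of the robot, y to its left, z up, the work surface at z = 0. Lengths are in m, angles in rad, forces in N, time in s.
With the tool pointing down it reaches from about 0.325 to 1 m from the base axis. Payload 5.1 kg.
Tool frame: the origin (TCP) lies at the very end of the fingers, on their centre line; the grasp point (between the pads) lies 19 mm behind it (r.grip_point_offset is the distance from the TCP to the grasp point, in m); z points along the fingers, y is the direction in which the jaws open and shut (so a half turn about z gives the same grasp; the last joint's range is limited). The gripper opens to 85 mm and grips with 20 to 120 N. Pads are 22 mm wide; open, the fingers measure 114 mm over their backs; the gripper's body (76 mm by 85 mm) begins 54 mm behind the grasp point. The pads swing forward as they close: fully open they stand 13 mm farther back than shut.
Start: joints at [1.17, 0.124, 1.65, -0, 1.367, -0.083], TCP at [0.203, 0.617, 0.207] pointing down, gripper open.
Joint ranges: [-2.61, 2.61], [-1.02, 2.33], [0.03, 2.71], [-1.35, 4.49], [0.32, 2.68], [-2.91, 2.91]. Speed limits (rad/s): [2.57, 2.57, 3.14, 3.14, 3.14, 3.14].

## Interface

Orientations are given as a unit quaternion [w, x, y, z].
In Python, from rig import r gives the robot as it stands. The module is installed in compiled form; this text tells all that it offers.
- The arm moves only by the shell command python3 -m handwheel 'ROWS' [FORCE]. ROWS is JSON, a list that holds one entry, the list of rows, each a list of 7 numbers: the shift along the tool's x, y, z each as a share of 40 cm, from -1 to 1, then the turn, a rotation vector about the tool's x, y, z each as a share of 90 degrees, from -1 to 1, then the opening, from 0 (shut) to 1 (fully open). A call has exactly 5 rows; each row shifts and turns the pose as measured when the row begins, along the tool's axes as they then stand; what a row does not reach is not made up. A row lasts 1/10 s, in which the tool goes at most 50 mm and 8.59 degrees, less where a joint would pass 70% of its speed; a pose out of reach is approached as far as the arm can. A call with a number of a shift or a turn outside -1 to 1 is refused whole. A call with a gripper value outside its range is refused whole. The fingers move at their own pace and stop on an object; FORCE is the grip in N (left out, the last holds). Time passes only in rows, so rows that do not move let the fingers close, or fill a call up. It gives the time, the measured TCP pose, the force and the opening at its end, in the units of the state.
- r.read_state(): the state, without advancing time (a new reading comes with each control period).
- r.snapshot(name): name is "side" or "top"; returns the picture (420x560x3 uint8, red, green, blue); there is no depth.
- r.calibration(name): a dict with "vertical_fov" (degrees; the focal length in pixels is half the picture's height over the tangent of half this angle, whatever the lens; pixels are square), "cx", "cy" (the principal point, pixels), "position" and "rotation" of the camera in the world. Camera axes: x right, y up, looking along -z (the intrinsics and any distortion apply to the point x, -y, -z); pixel columns grow to the right and rows downward; lengths in m; the calibration is good to about 2 mm. A picture is of the moment at which its call begins. calibration takes no time and is no camera call.
- r.hand_in(): hands the job in, once; it reports no verdict.
The state is a dict: "time_s": time; "joint_positions": joint angles; "qvel": joint speeds; "tau": joint torques, N m; "tool_pos": TCP position; "ee_rot": TCP orientation; "wrist_force": force on the tool from outside, world axes, zero at the start; "torque": the same for the moment, N m; "grip_width": opening from 0.0 (shut) to 1.0 (fully open).
Only numpy, scipy, OpenCV 4.12 (cv2) and the standard library are available. Lean on these libraries where they do the work, as an engineer would, in place of code of your own. Each camera call takes 0.05 s, during which the arm holds its last target. There are 200 camera calls.

## Working session

There is one attempt and no reset: what is moved stays moved. The work goes in short steps, Python scripts to look and compute and a shell command to move; the robot and the scene stay as the last step left them, time stands still between calls to the robot, and variables do not carry over. Pictures are saved under pics/ and viewed, about 8 in all and at most 12, crops included, and the job is handed in when it is done.

```bash
mkdir -p pics
python3 - <<'E'
from rig import r
import cv2,numpy as np
for n in("side","top"):
    im=r.snapshot(n); np.save(n+"0.npy",im); cv2.imwrite(f"pics/{n}0.png",im[...,::-1]); print(n,r.calibration(n))
print(r.read_state())
E
```

```text
side {'vertical_fov': 50.81141664628336, 'cx': 278.0232845289815, 'cy': 213.55274716410338, 'position': array([ 0.38124382, -0.91453726,  0.73406436]), 'rotation': array([ 0.8829569 ,  0.46243963, -0.04199278, -0.06908918])}
top {'vertical_fov': 44.215186059569554, 'cx': 276.44666839870035, 'cy': 211.1241893258034, 'position': array([ 0.41040997, -0.0115543 ,  1.49946073]), 'rotation': array([-0.6959881 , -0.0356392 ,  0.03831099,  0.71614432])}
{'time_s': 0.1, 'joint_positions': array([ 1.17040617e+00,  1.24431625e-01,  1.65156357e+00,  5.00823785e-06,
        1.36749007e+00, -8.26012146e-02]), 'qvel': array([ 7.80324796e-04, -9.81874328e-04, -2.83071939e-03, -4.42945642e-04,
        3.88569691e-04, -6.10600680e-05]), 'tau': array([ 4.96684897e-04, -4.24935293e+01, -3.66652429e+01, -4.15436944e-05,
        3.98467382e-03,  4.18831758e-05]), 'tool_pos': array([0.20289386, 0.61688563, 0.20626588]), 'ee_rot': array([-2.28694870e-04,  1.58227132e-01,  9.87402288e-01, -9.18258988e-04]), 'wrist_force': array([-0.04965133,  0.50636838,  0.29903866]), 'torque': array([ 0.00333996,  0.01175491, -0.01232968]), 'grip_width': 1.0035823957309924}
```

View pics/top0.png

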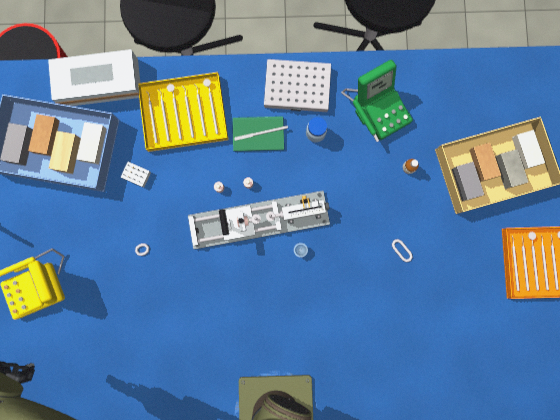

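View pics/side0.png

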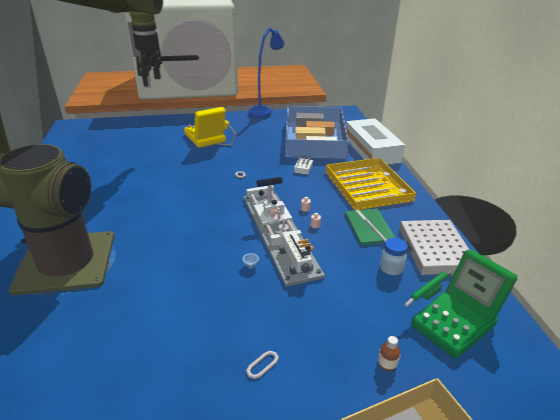

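The top view shows the long link at about (402,250), the short link at (142,250), and the rig running from (190,230) to (328,210) with its handle at (224,221). Next I'll enlarge the rig in both views.

```bash
cat > h.py <<'E'
import numpy as np,cv2
from scipy.spatial.transform import Rotation as R
from rig import r
def cam(n):
    c=r.calibration(n); q=c['rotation']; return c,R.from_quat([q[1],q[2],q[3],q[0]]),210/np.tan(np.radians(c['vertical_fov']/2))
def ray(n,p):
    c,Q,f=cam(n); d=Q.apply([(p[0]-c['cx'])/f,-(p[1]-c['cy'])/f,-1]); return c['position'],d
def onz(n,p,z):
    o,d=ray(n,p); return o+d*(z-o[2])/d[2]
def proj(n,P):
    c,Q,f=cam(n); v=Q.inv().apply(np.array(P)-c['position']); return np.array([c['cx']-f*v[0]/v[2],c['cy']+f*v[1]/v[2]])
def tri(a,b):
    o1,d1=ray('top',a);o2,d2=ray('side',b)
    s=np.linalg.lstsq(np.c_[d1,-d2],o2-o1,rcond=None)[0]
    p,q=o1+s[0]*d1,o2+s[1]*d2
    return (p+q)/2,np.linalg.norm(p-q)
def crop(im,name,x,y,w,h,k):
    c=cv2.resize(im[y:y+h,x:x+w],None,fx=k,fy=k,interpolation=cv2.INTER_CUBIC); return cv2.imwrite(f'pics/{name}.png',c[...,::-1])
E
python3 - <<'E'
from h import *
t=np.load('top0.npy');s=np.load('side0.npy')
a=cv2.resize(t[180:260,180:340],None,fx=5,fy=5,interpolation=cv2.INTER_CUBIC)
cv2.imwrite('pics/t1.png',a[...,::-1])
crop(s,'s1',230,165,110,125,4.8)
# long link mask (bright, unsaturated)
for n,im,(x0,y0,x1,y1) in(('top',t,(380,230,425,275)),('side',s,(235,340,290,390))):
    g=im[y0:y1,x0:x1]; m=((g.min(2)>110)).astype(np.uint8)
    c=max(cv2.findContours(m,0,1)[0],key=cv2.contourArea)
    pts=c[:,0,:].astype(float)+[x0,y0]
    W=np.array([onz(n,p,.004)[:2] for p in pts]).astype(np.float32)
    print(n,len(pts),cv2.minAreaRect(W))
E
```

```text
top 55 ((0.4444187581539154, -0.3776366412639618), (0.07518163323402405, 0.034238845109939575), 36.153831481933594)
side 74 ((0.4453563392162323, -0.3760656416416168), (0.07398571819067001, 0.03353976830840111), 36.46965408325195)
```

View pics/t1.png

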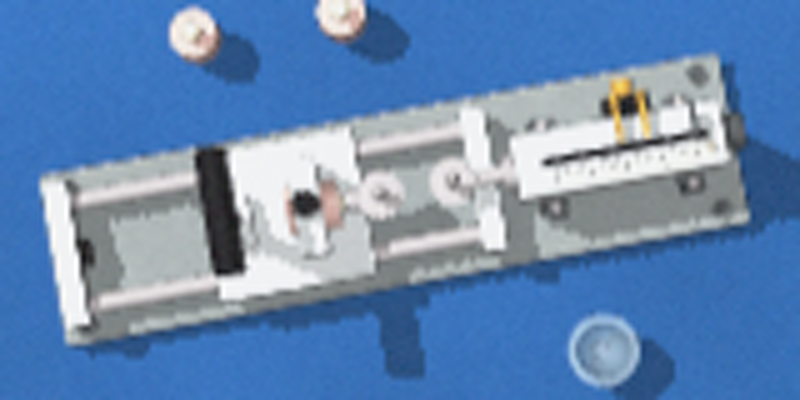

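View pics/s1.png

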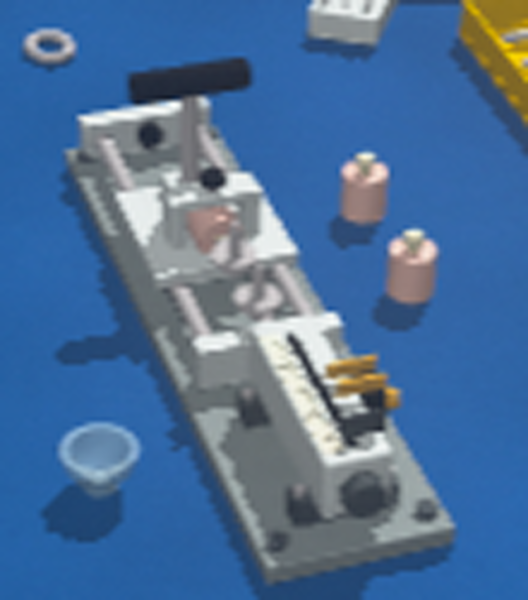

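The enlarged views show, in top-crop pixels: gauge stud (455,181), crown stud (382,193), handle (220,210), prong tips near (617,130) and (643,125), and bed corners (42,178), (715,55), (748,215) and (72,343). The side view matches this.

Run:
```python
from h import *
T=lambda X,Y:((X+.5)/5-.5+180,(Y+.5)/5-.5+180)
S=lambda X,Y:((X+.5)/4.8-.5+230,(Y+.5)/4.8-.5+165)
C=np.array([onz('top',T(*p),.014)[:2] for p in((42,178),(715,55),(748,215),(72,343))],np.float32)
(c,sz,_)=cv2.minAreaRect(C); print('bed',c,sz)
d=(C[0]-C[1]+C[3]-C[2]); d/=np.linalg.norm(d); ex=np.array([d[1],-d[0]])
O=np.array(c)-.015*d; print('origin',O,'yaw of y axis',np.degrees(np.arctan2(d[1],d[0])))
f=lambda P:np.round([(P[:2]-O)@ex*1000,(P[:2]-O)@d*1000],1)
for n,p,z in(('gst',(455,181),.066),('cst',(382,193),.066),('handle',(220,210),.125),('prA',(617,130),.075),('prB',(643,125),.075),('slot+',(545,162),.063),('slot-',(706,133),.063)):
    P=onz('top',T(*p),z); print(n,P.round(4),f(P))
for n,p,z in(('gst tip',(262,270),.073),('cst tip',(236,240),.073),('handle',(190,80),.120),('prA',(345,366),.075),('prB',(350,386),.075),('slot+',(290,338),.063),('slot-',(352,442),.063)):
    P=onz('side',S(*p),z); print('S',n,P.round(4),f(P))
for n,a,b in (('handle',(220,210),(190,80)),('gst',(455,181),(262,270)),('cst',(382,193),(236,240))):
    print(n,tri(T(*a),S(*b)))
```

```text
bed (0.5452338457107544, 0.03277602791786194) (0.09689003974199295, 0.3962112367153168)
origin [0.5475689  0.01795889] yaw of y axis 98.95566
gst [ 0.5482 -0.0025  0.066 ] [ -2.5 -20.3]
cst [0.5427 0.0383 0.066 ] [-1.7 20.9]
handle [0.5306 0.1229 0.125 ] [ -0.4 106.3]
prA [ 0.5732 -0.0932  0.075 ] [   8.  -113.8]
prB [ 0.5756 -0.1077  0.075 ] [   8.1 -128.5]
slot+ [ 0.5577 -0.053   0.063 ] [ -1.  -71.7]
slot- [ 0.5715 -0.1436  0.063 ] [  -1.5 -163.3]
S gst tip [ 0.5521 -0.007   0.073 ] [  0.6 -25.3]
S cst tip [0.5429 0.0228 0.073 ] [-3.9  5.5]
S handle [0.5313 0.1172 0.12  ] [ -0.6 100.6]
S prA [ 0.5785 -0.0973  0.075 ] [  12.6 -118.7]
S prB [ 0.5777 -0.1134  0.075 ] [   9.3 -134.4]
S slot+ [ 0.5586 -0.0552  0.063 ] [ -0.5 -74. ]
S slot- [ 0.5733 -0.1416  0.063 ] [   0.6 -161.6]
handle (array([0.5318181 , 0.12368558, 0.11615674]), np.float64(0.000927528239167083))
gst (array([ 0.55033025, -0.00280282,  0.06992652]), np.float64(0.004983196498427108))
cst (array([0.54427997, 0.03832992, 0.06202811]), np.float64(0.00249353522330607))
```

Every point fits: the handle triangulates to z=0.116, and the studs are 40–41 mm apart and symmetric about the origin. The link measures 75x34 mm in both views. Now I'll write a helper that turns a target into move units, and start turning the jaws onto the link.

```bash
cat > d.py <<'E'
import sys
from h import *
# usage: d.py x y z jawyaw_deg
x,y,z,a=map(float,sys.argv[1:])
s=r.read_state(); q=s['ee_rot']; Q=R.from_quat([q[1],q[2],q[3],q[0]])
a=np.radians(a); j=np.array([np.cos(a),np.sin(a),0])
if j@Q.apply([0,1,0])<0 : j=-j
zt=np.array([0,0,-1.]); T=R.from_matrix(np.c_[np.cross(j,zt),j,zt])
v=(Q.inv()*T).as_rotvec()
print('t',round(s['time_s'],2),'pos',s['tool_pos'].round(4),'w',round(s['grip_width'],3),'F',s['wrist_force'].round(2),'j',s['joint_positions'].round(2))
print('shift share',(Q.inv().apply(np.array([x,y,z])-s['tool_pos'])/.4).round(4),'turn share',(v/(np.pi/2)).round(4))
E
python3 d.py .445 -.377 .2 -53.8
python3 -m handwheel '[[[0,0,0,0,0,0.095,0.6],[0,0,0,0,0,0.095,0.6],[0,0,0,0,0,0.095,0.6],[0,0,0,0,0,0.095,0.6],[0,0,0,0,0,0.095,0.6]]]' 40
python3 d.py .445 -.377 .2 -53.8
```

```text
t 0.1 pos [0.2029 0.6169 0.2063] w 1.004 F [-0.05  0.51  0.3 ] j [ 1.17  0.12  1.65  0.    1.37 -0.08]
shift share [-1.3514 -2.1711  0.0195] turn share [-0.0011 -0.0007 -0.6045]
time_s: 0.6
tool_pos: [0.2021, 0.615, 0.2023]
ee_rot: [0.001, 0.511, 0.859, -0.004]
wrist_force: [-1.1, -0.4, 0.6]
grip_width: 0.601
t 0.6 pos [0.2021 0.615  0.2023] w 0.601 F [-1.09 -0.38  0.63] j [ 1.17  0.13  1.66 -0.    1.37  0.67]
shift share [-2.469  -0.6502  0.0225] turn share [-0.001   0.0056  0.9146]
```

```bash
python3 -m handwheel '[[[0,0,0,0,0,0.095,0.6],[0,0,0,0,0,0.095,0.6],[0,0,0,0,0,0.095,0.6],[0,0,0,0,0,0.095,0.6],[0,0,0,0,0,0.095,0.6]]]' >/dev/null
python3 -m handwheel '[[[0,0,0,0,0,0.095,0.6],[0,0,0,0,0,0.095,0.6],[0,0,0,0,0,0.095,0.6],[0,0,0,0,0,0.095,0.6],[0,0,0,0,0,0.06,0.6]]]' >/dev/null
python3 -m handwheel '[[[0,0.12,0,0,0,0,0.6],[0,0.12,0,0,0,0,0.6],[0,0.12,0,0,0,0,0.6],[0,0.12,0,0,0,0,0.6],[0,0.12,0,0,0,0,0.6]]]' >/dev/null
python3 -m handwheel '[[[0,0.12,0,0,0,0,0.6],[0,0.12,0,0,0,0,0.6],[0,0.12,0,0,0,0,0.6],[0,0.12,0,0,0,0,0.6],[0,0.12,0,0,0,0,0.6]]]' >/dev/null
python3 d.py .445 -.377 .2 -53.8
```

```text
t 2.6 pos [0.4832 0.2088 0.194 ] w 0.601 F [1.68 1.63 0.16] j [ 0.32 -0.13  1.93 -0.02  1.36  1.26]
shift share [-0.9394  1.1275  0.0208] turn share [ 0.0074  0.0153 -0.0015]
```

```bash
python3 -m handwheel '[[[-0.08,0.095,-0.005,0,0,0,0.6],[-0.08,0.095,-0.005,0,0,0,0.6],[-0.08,0.095,-0.005,0,0,0,0.6],[-0.08,0.095,-0.005,0,0,0,0.6],[-0.08,0.095,-0.005,0,0,0,0.6]]]' >/dev/null
python3 -m handwheel '[[[-0.08,0.095,0,0,0,0,0.6],[-0.08,0.095,0,0,0,0,0.6],[-0.08,0.095,0,0,0,0,0.6],[-0.08,0.095,0,0,0,0,0.6],[-0.08,0.095,0,0,0,0,0.6]]]' >/dev/null
python3 d.py .445 -.377 .1 -53.8
```

```text
t 3.6 pos [ 0.4453 -0.2893  0.2127] w 0.603 F [-0.19  0.67  0.31] j [-0.66 -0.14  1.91 -0.03  1.38  0.29]
shift share [-0.122   0.1738  0.2868] turn share [ 0.0065  0.0167 -0.0019]
```

```bash
python3 -m handwheel '[[[-0.06,0.087,0.05,0.003,0.008,0,0.6],[-0.06,0.087,0.05,0.003,0.008,0,0.6],[0,0,0.08,0,0,0,0.6],[0,0,0.08,0,0,0,0.6],[0,0,0,0,0,0,0.6]]]' >/dev/null
python3 d.py .445 -.377 .03 -53.8
```

```text
t 4.1 pos [ 0.4444 -0.3858  0.107 ] w 0.599 F [-1.13  0.37 -0.68] j [-0.81  0.07  1.88 -0.    1.19  0.15]
shift share [ 0.0141 -0.0176  0.1925] turn share [ 0.0019  0.0001 -0.0083]
```

```bash
python3 -m handwheel '[[[0.014,-0.018,0.08,0.002,0,-0.008,0.6],[0,0,0.08,0,0,0,0.6],[0,0,0.03,0,0,0,0.6],[0,0,0,0,0,0,0.6],[0,0,0,0,0,0,0.6]]]' >/dev/null
python3 d.py .445 -.377 .0005 -53.8
python3 - <<'E'
from h import *
s=r.snapshot('side');crop(s,'s2',200,310,120,90,5)
E
```

```text
t 4.6 pos [ 0.4478 -0.3783  0.0353] w 0.598 F [ 0.39 -0.37 -0.26] j [-0.79  0.15  1.93  0.    1.06  0.14]
shift share [-0.0037 -0.0072  0.087 ] turn share [ 0.0038 -0.0006  0.0007]
```

View pics/s2.png

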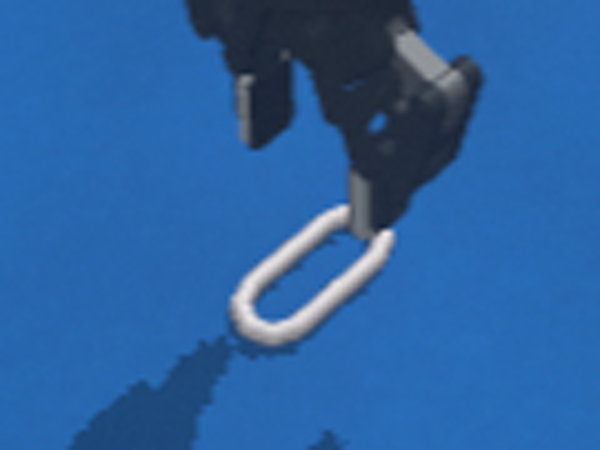

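The fingers straddle the link's long sides and the near tip is at about (365,235) in the crop, as expected. I'll go down.

```bash
python3 -m handwheel '[[[-0.004,-0.007,0.045,0.003,0,0,0.6],[0,0,0.03,0,0,0,0.6],[0,0,0,0,0,0,0.6],[0,0,0,0,0,0,0.6],[0,0,0,0,0,0,0.6]]]' >/dev/null
python3 d.py .445 -.377 .0005 -53.8
```

```text
t 5.15 pos [ 0.447  -0.3793  0.0073] w 0.6 F [-0.28 -0.23 -0.36] j [-0.8   0.19  1.94  0.    1.    0.14]
shift share [-0.0006 -0.0076  0.0169] turn share [ 0.0051 -0.0013  0.0007]
```

```bash
python3 -m handwheel '[[[0,-0.008,0.015,0.005,-0.001,0,0.6],[0,0,0,0,0,0,0.6],[0,0,0,0,0,0,0.6],[0,0,0,0,0,0,0.6],[0,0,0,0,0,0,0.6]]]' >/dev/null
python3 d.py .445 -.377 .0005 -53.8
python3 -m handwheel '[[[0,0,0.001,0,0,0,0.3],[0,0,0,0,0,0,0.3],[0,0,0,0,0,0,0.3],[0,0,0,0,0,0,0.3],[0,0,0,0,0,0,0.3]]]' 30 >/dev/null
python3 d.py .445 -.377 .0005 -53.8
```

```text
t 5.65 pos [ 0.4454 -0.377   0.0016] w 0.598 F [-0.21 -0.06  0.61] j [-0.79  0.19  1.95  0.    1.    0.14]
shift share [-0.0008 -0.0007  0.0027] turn share [ 0.0006 -0.0004  0.0007]
t 6.15 pos [ 0.4457 -0.3773  0.0016] w 0.299 F [-0.01  0.74  0.42] j [-0.79  0.19  1.95  0.    1.    0.14]
shift share [-0.0009 -0.0015  0.0027] turn share [ 0.0012 -0.0004  0.0007]
```

Run:
```python
from h import *
s=r.snapshot('side');crop(s,'s3',200,310,120,90,5)
```

```text
(no output)
```

View pics/s3.png

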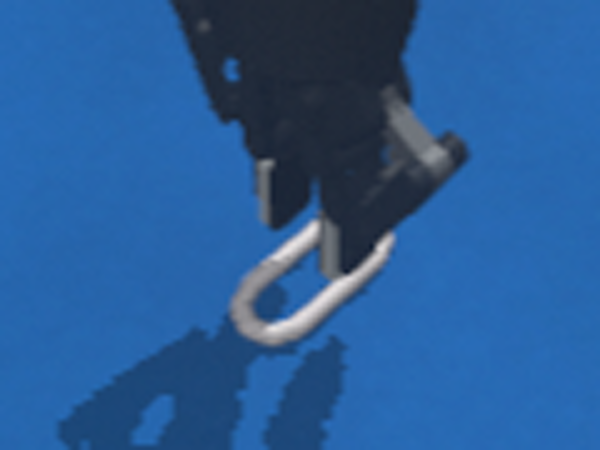

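```bash
python3 - <<'E'
from h import *
for z in(0,.004,.008,.012,.016,.02):
  for h in(-.0127,-.017,.0127,.017):
    P=[.4457+.59*h,-.3773-.807*h,z]; print(z,h,((proj('side',P)-[200,310])*5).round(),end=' ')
  print()
E
python3 d.py .445 -.377 .0005 -53.8
```

```text
0 -0.0127 [290. 258.] 0 -0.017 [283. 251.] 0 0.0127 [335. 297.] 0 0.017 [343. 303.] 
0.004 -0.0127 [290. 251.] 0.004 -0.017 [282. 245.] 0.004 0.0127 [335. 290.] 0.004 0.017 [343. 297.] 
0.008 -0.0127 [290. 245.] 0.008 -0.017 [282. 238.] 0.008 0.0127 [335. 284.] 0.008 0.017 [343. 291.] 
0.012 -0.0127 [290. 238.] 0.012 -0.017 [282. 232.] 0.012 0.0127 [335. 277.] 0.012 0.017 [343. 284.] 
0.016 -0.0127 [289. 232.] 0.016 -0.017 [282. 225.] 0.016 0.0127 [335. 271.] 0.016 0.017 [343. 277.] 
0.02 -0.0127 [289. 225.] 0.02 -0.017 [282. 218.] 0.02 0.0127 [335. 264.] 0.02 0.017 [343. 271.] 
t 6.2 pos [ 0.4457 -0.3773  0.0015] w 0.299 F [0.63 0.91 0.1 ] j [-0.79  0.19  1.95  0.    1.    0.14]
shift share [-0.001  -0.0015  0.0026] turn share [ 0.0012 -0.0004  0.0007]
```

The near fingertip is at about (330,277) in the crop, roughly 10 mm above the table, so the part-open fingers end well short of the TCP and the link was not gripped. I'll reopen and go lower while watching the wrist force.

```bash
python3 -m handwheel '[[[0,0,-0.01,0,0,0,0.55],[0,0,0,0,0,0,0.55],[0,0,0,0,0,0,0.55],[0,-0.002,0.018,0,0,0,0.55],[0,0,0,0,0,0,0.55]]]'  >/dev/null
python3 d.py .445 -.377 -.006 -53.8
python3 -m handwheel '[[[0,0,0.005,0,0,0,0.55],[0,0,0,0,0,0,0.55],[0,0,0.005,0,0,0,0.55],[0,0,0,0,0,0,0.55],[0,0,0,0,0,0,0.55]]]'  >/dev/null
python3 d.py .445 -.377 -.006 -53.8
```

```text
t 6.7 pos [ 0.4452 -0.3767 -0.0016] w 0.55 F [-0.32  0.22 -0.67] j [-0.79  0.2   1.95  0.    0.99  0.14]
shift share [-0.0009  0.0003  0.011 ] turn share [ 0.0014 -0.0005  0.0007]
t 7.2 pos [ 0.445  -0.3764 -0.0067] w 0.55 F [0.36 0.1  0.71] j [-0.79  0.2   1.95  0.    0.99  0.14]
shift share [-0.0009  0.0014 -0.0017] turn share [ 0.0007 -0.0004  0.0007]
```

```bash
python3 -m handwheel '[[[0,0,0,0,0,0,0.25],[0,0,0,0,0,0,0.25],[0,0,0,0,0,0,0.25],[0,0,0,0,0,0,0.25],[0,0,0,0,0,0,0.25]]]' 40 >/dev/null
python3 d.py .445 -.377 .2 -53.8
```

```text
t 7.7 pos [ 0.4451 -0.3765 -0.0063] w 0.253 F [-0.14 -0.21  0.22] j [-0.79  0.2   1.95  0.    0.99  0.14]
shift share [-0.0006  0.0016 -0.5159] turn share [ 0.0011 -0.0004  0.0007]
```

Run:
```python
from h import *
s=r.snapshot('side');a=cv2.resize(s[320:390,215:305],None,fx=4.4,fy=4.4,interpolation=cv2.INTER_CUBIC)
t=r.snapshot('top');b=cv2.resize(t[220:290,360:450],None,fx=4.4,fy=4.4,interpolation=cv2.INTER_CUBIC)
cv2.imwrite('pics/m1.png',np.hstack([a,b])[...,::-1])
```

```text
(no output)
```

View pics/m1.png

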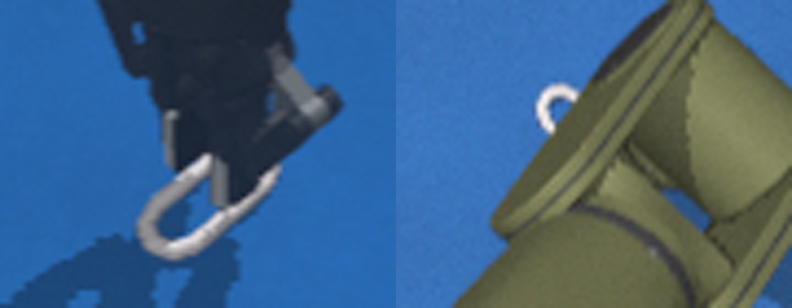

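The tips are still above the bars: near tip at (220,205) and far tip at (172,165), with no contact force. I'll open again and feel downward in small steps.

```bash
python3 -m handwheel '[[[0,0,0,0,0,0,0.5],[0,0,0,0,0,0,0.5],[0,0,0,0,0,0,0.5],[0,0.001,0.01,0,0,0,0.5],[0,0,0,0,0,0,0.5]]]'  >/dev/null
python3 d.py .445 -.377 -.006 -53.8
python3 -m handwheel '[[[0,0,0.005,0,0,0,0.5],[0,0,0,0,0,0,0.5],[0,0,0.005,0,0,0,0.5],[0,0,0,0,0,0,0.5],[0,0,0,0,0,0,0.5]]]'  >/dev/null
python3 d.py .445 -.377 -.006 -53.8
```

```text
t 8.3 pos [ 0.4454 -0.3769 -0.0107] w 0.506 F [-0.06  0.03 -0.01] j [-0.79  0.21  1.95  0.    0.98  0.14]
shift share [-0.0009 -0.0003 -0.0116] turn share [ 0.0011 -0.0004  0.0007]
t 8.8 pos [ 0.4452 -0.3768 -0.0154] w 0.501 F [ 0.45  0.26 -0.22] j [-0.79  0.22  1.95  0.    0.97  0.14]
shift share [-0.0008  0.0001 -0.0235] turn share [ 0.0007 -0.0004  0.0007]
```

```bash
python3 -m handwheel '[[[0,0,0.005,0,0,0,0.5],[0,0,0,0,0,0,0.5],[0,0,0.005,0,0,0,0.5],[0,0,0,0,0,0,0.5],[0,0,0,0,0,0,0.5]]]'  >/dev/null
python3 d.py .445 -.377 -.006 -53.8
python3 - <<'E'
from h import *
s=r.snapshot('side');crop(s,'s4',200,310,120,90,5)
E
```

```text
t 9.3 pos [ 0.4453 -0.3768 -0.0196] w 0.499 F [ 0.11  0.23 -0.41] j [-0.79  0.23  1.95  0.    0.96  0.14]
shift share [-0.0009 -0.0001 -0.0341] turn share [ 0.0009 -0.0004  0.0007]
```

View pics/s4.png

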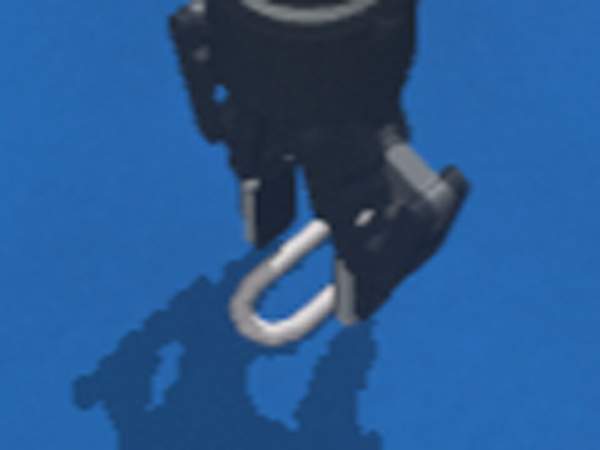

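Now the near fingertip (350,320) is outside and in front of the near bar, with its shadow meeting it at the table. So the tips end about 20 mm behind the reported TCP. I'll close on the link.

```bash
python3 -m handwheel '[[[0,0,-0.004,0,0,0,0.2],[0,0,0,0,0,0,0.2],[0,0,0,0,0,0,0.2],[0,0,0,0,0,0,0.2],[0,0,0,0,0,0,0.2]]]' 40 >/dev/null
python3 d.py .445 -.377 .1 -53.8
```

```text
t 9.85 pos [ 0.4474 -0.3788 -0.0144] w 0.203 F [-0.17 -0.11 -0.23] j [-0.79  0.22  1.95  0.    0.97  0.14]
shift share [-0.0016 -0.0053 -0.286 ] turn share [ 0.0043 -0.0009  0.0008]
```

```bash
python3 -m handwheel '[[[0,0,0,0,0,0,0.52],[0,0,0,0,0,0,0.52],[0,0,0,0,0,0,0.52],[-0.002,-0.005,0.015,0.003,0,0,0.52],[0,0,0,0,0,0,0.52]]]'  >/dev/null
python3 d.py .445 -.377 -.022 -53.8
python3 -m handwheel '[[[0,0,0.004,0,0,0,0.52],[0,0,0,0,0,0,0.52],[0,0,0.003,0,0,0,0.52],[0,0,0,0,0,0,0.52],[0,0,0,0,0,0,0.52]]]'  >/dev/null
python3 d.py .445 -.377 -.022 -53.8
```

```text
t 10.35 pos [ 0.4446 -0.3768 -0.0221] w 0.521 F [-0.03  0.14 -1.07] j [-0.8   0.23  1.95  0.    0.96  0.14]
shift share [ 0.0006  0.0011 -0.0003] turn share [-0.0004 -0.0007  0.0007]
t 10.85 pos [ 0.4443 -0.3766 -0.0257] w 0.522 F [ 0.46 -0.23 -0.04] j [-0.8   0.23  1.95  0.    0.95  0.14]
shift share [ 0.0007  0.0018 -0.0092] turn share [-0.0009 -0.0006  0.0007]
```

```bash
python3 -m handwheel '[[[0,0,0,0,0,0,0.3],[0,0,0,0,0,0,0.3],[0,0,0,0,0,0,0.3],[0,0,0,0,0,0,0.3],[0,0,0,0,0,0,0.3]]]' 30
python3 d.py .445 -.377 .1 -53.8
```

```text
time_s: 11.35
tool_pos: [0.4451, -0.3773, -0.0244]
ee_rot: [0.0, 0.95, 0.311, 0.001]
wrist_force: [0.0, -0.2, 0.1]
grip_width: 0.38
t 11.35 pos [ 0.4451 -0.3773 -0.0244] w 0.38 F [ 0.04 -0.17  0.13] j [-0.8   0.23  1.95  0.    0.96  0.14]
shift share [ 0.0007 -0.0007 -0.311 ] turn share [ 0.0004 -0.0008  0.0007]
```

Width stopped at 0.38 (about 32 mm), so the link is held 28 mm above the reported TCP. Lift and turn.

```bash
python3 -m handwheel '[[[0,0,-0.06,0,0,0,0.3],[0,0,-0.1,0,0,0,0.3],[0,0,-0.1,0,0,0,0.3],[0,0,-0.1,0,0,0,0.3],[0,0,0,0,0,0,0.3]]]' 60 >/dev/null
python3 d.py .547 .0178 .12 9
python3 -m handwheel '[[[0,0,0,0,0,-0.09,0.3],[0,0,0,0,0,-0.09,0.3],[0,0,0,0,0,-0.09,0.3],[0,0,0,0,0,-0.09,0.3],[0,0,0,0,0,-0.09,0.3]]]' >/dev/null
python3 -m handwheel '[[[0,0,0,0,0,-0.09,0.3],[0,0,0,0,0,-0.09,0.3],[0,0,0,0,0,-0.065,0.3],[0,0,0,0,0,0,0.3],[0,0,0,0,0,0,0.3]]]' >/dev/null
python3 d.py .547 .0178 .12 9
```

```text
t 11.85 pos [ 0.443  -0.3755  0.121 ] w 0.364 F [ 0.67 -0.52  0.48] j [-0.8   0.05  1.88  0.    1.22  0.14]
shift share [ 0.7912 -0.6389  0.0075] turn share [-0.0042 -0.0027 -0.6971]
t 12.85 pos [ 0.4391 -0.3715  0.112 ] w 0.366 F [-0.04 -0.02 -1.02] j [-0.8   0.05  1.89  0.    1.22 -0.99]
shift share [ 0.9021  0.4544 -0.0091] turn share [-0.0063 -0.0107  0.0251]
```

```bash
python3 -m handwheel '[[[0.1,0.05,-0.004,-0.003,-0.005,0.012,0.3],[0.1,0.05,-0.004,-0.003,-0.005,0.012,0.3],[0.1,0.05,-0.004,0,0,0,0.3],[0.1,0.05,-0.004,0,0,0,0.3],[0.1,0.05,-0.004,0,0,0,0.3]]]' >/dev/null
python3 d.py .547 .0178 .11 9
python3 -m handwheel '[[[0.1,0.05,0,0,0,0,0.3],[0.1,0.05,0,0,0,0,0.3],[0.08,0.04,0,0,0,0,0.3],[0,0,0,0,0,0,0.3],[0,0,0,0,0,0,0.3]]]' >/dev/null
python3 d.py .547 .0178 .11 9
```

```text
t 13.35 pos [ 0.5052 -0.1561  0.1188] w 0.367 F [-0.43  0.85 -0.86] j [-0.4  -0.07  2.   -0.    1.21 -0.54]
shift share [0.4166 0.1624 0.022 ] turn share [-0.001  -0.0005 -0.0137]
t 13.85 pos [ 0.5469 -0.0273  0.1181] w 0.367 F [-0.77  0.15 -1.46] j [-0.15 -0.03  1.96  0.    1.21 -0.28]
shift share [0.1117 0.0152 0.0203] turn share [-0.0007 -0.0009 -0.0149]
```

```bash
python3 -m handwheel '[[[0.055,0.008,0,0,0,-0.007,0.3],[0.055,0.007,0,0,0,-0.007,0.3],[0,0,0.05,0,0,0,0.3],[0,0,0,0,0,0,0.3],[0,0,0,0,0,0,0.3]]]' >/dev/null
python3 d.py .547 .0178 .06 9
python3 - <<'E'
from h import *
s=r.snapshot('side');np.save('s5.npy',s);crop(s,'s5',225,165,120,90,6)
s=r.snapshot('top');np.save('t5.npy',s)
E
```

```text
t 14.35 pos [0.5461 0.0134 0.0976] w 0.365 F [-0.36 -0.25 -0.8 ] j [-0.07 -0.01  1.98 -0.    1.17 -0.22]
shift share [0.0106 0.0039 0.094 ] turn share [-0.0011 -0.0002 -0.0075]
```

View pics/s5.png

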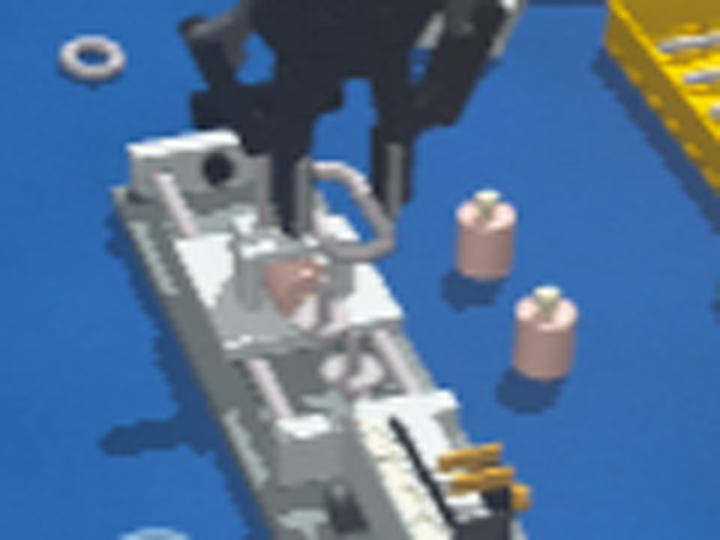

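The link is held level enough above the studs, visible around (350,210) in the crop. I'll compare it numerically with the predicted outline.

Run:
```python
from h import *
d=np.array([-.156,.988,0]);e=np.array([.988,.156,0])
c=np.array([.5461,.0134,.126])
for z in(.118,.126,.134):
  c[2]=z
  print(z,[((proj('side',p)-[225,165]+.5)*6-.5).round().tolist() for p in(c-.038*d,c+.038*d,c+.017*e,c-.017*e,c)])
s=np.load('s5.npy')
# near-end bottom in crop px, ray onto z's
for z in(.118,.126,.134):
  for p in((368,254),(396,236)):
    P=onz('side',((p[0]+.5)/6-.5+225,(p[1]+.5)/6-.5+165),z); print(z,p,P.round(4),'along',((P-c)@d).round(4),'across',((P-c)@e).round(4))
```

```text
0.118 [[367.0, 273.0], [310.0, 179.0], [375.0, 218.0], [299.0, 231.0], [337.0, 225.0]]
0.126 [[367.0, 257.0], [310.0, 164.0], [376.0, 203.0], [299.0, 216.0], [338.0, 209.0]]
0.134 [[367.0, 241.0], [310.0, 148.0], [376.0, 187.0], [300.0, 200.0], [338.0, 193.0]]
0.118 (368, 254) [ 0.555  -0.0103  0.118 ] along -0.0249 across 0.0051
0.118 (396, 236) [0.5691 0.0014 0.118 ] along -0.0155 across 0.0209
0.126 (368, 254) [ 0.5528 -0.0221  0.126 ] along -0.0361 across 0.0011
0.126 (396, 236) [ 0.5667 -0.0105  0.126 ] along -0.0268 across 0.0166
0.134 (368, 254) [ 0.5505 -0.0338  0.134 ] along -0.0473 across -0.003
0.134 (396, 236) [ 0.5642 -0.0224  0.134 ] along -0.0382 across 0.0123
```

Prediction and observation agree: near end predicted (367,257), seen (368,254). Aligning over the studs and lowering.

```bash
python3 -m handwheel '[[[0.011,0.004,0.05,0,0,-0.007,0.3],[0,0,0.045,0,0,0,0.3],[0,0,0,0,0,0,0.3],[0,0,0,0,0,0,0.3],[0,0,0,0,0,0,0.3]]]' >/dev/null
python3 d.py .547 .0178 .0285 9
```

```text
t 14.95 pos [0.5502 0.0151 0.0638] w 0.367 F [-0.33 -0.02 -0.63] j [-0.07  0.04  2.   -0.    1.1  -0.22]
shift share [ 0.008  -0.0075  0.0882] turn share [ 0.0035  0.001  -0.0035]
```

```bash
python3 -m handwheel '[[[0.008,-0.0075,0.012,0.003,0.001,-0.003,0.3],[0,0,0,0,0,0,0.3],[0,0,0,0,0,0,0.3],[0,0,0,0,0,0,0.3],[0,0,0,0,0,0,0.3]]]' >/dev/null
python3 d.py .547 .0178 .0285 9
```

```text
t 15.45 pos [0.5485 0.0178 0.0618] w 0.363 F [ 0.42  0.09 -0.73] j [-0.07  0.04  2.    0.    1.1  -0.22]
shift share [ 0.0006 -0.0041  0.0832] turn share [ 0.0033  0.0006 -0.0004]
```

```bash
python3 -m handwheel '[[[0,-0.005,0.03,0.004,0.001,0,0.3],[0,-0.001,0.02,0.002,0,0,0.3],[0,-0.001,0.015,0,0,0,0.3],[0,0,0,0,0,0,0.3],[0,0,0,0,0,0,0.3]]]' >/dev/null
python3 d.py .547 .0178 .0285 9
```

```text
t 15.95 pos [0.5446 0.0174 0.0323] w 0.358 F [ 0.45  0.02 -0.45] j [-0.07  0.08  2.02 -0.    1.06 -0.22]
shift share [0.     0.006  0.0095] turn share [-0.0045 -0.0008 -0.0004]
```

```bash
python3 -m handwheel '[[[0,0.005,0.006,-0.003,0,0,0.3],[0,0,0,0,0,0,0.3],[0,0,0.004,0,0,0,0.3],[0,0,0,0,0,0,0.3],[0,0,0,0,0,0,0.3]]]' >/dev/null
python3 d.py .547 .0178 .0285 9
```

```text
t 16.45 pos [0.5474 0.0177 0.0286] w 0.361 F [ 0.02  0.47 -0.83] j [-0.07  0.08  2.02  0.    1.04 -0.22]
shift share [ 0.0004 -0.001   0.0003] turn share [-0.0004 -0.0006 -0.0004]
```

```bash
python3 -m handwheel '[[[0,0,0,0,0,0,0.6],[0,0,0,0,0,0,0.6],[0,0,0,0,0,0,0.6],[0,0,0,0,0,0,0.6],[0,0,0,0,0,0,0.6]]]' >/dev/null
python3 -m handwheel '[[[0,0,-0.03,0,0,0,0.6],[0,0,-0.08,0,0,0,0.6],[0,0,-0.1,0,0,0,0.6],[0,0,-0.1,0,0,0,0.6],[0,0,0,0,0,0,0.6]]]' >/dev/null
python3 d.py .5318 .1237 .13 -81
python3 - <<'E'
from h import *
s=r.snapshot('side');np.save('s6.npy',s);crop(s,'s6',225,165,120,90,6)
s=r.snapshot('top');np.save('t6.npy',s)
E
```

```text
t 17.45 pos [0.5473 0.0176 0.16  ] w 0.601 F [0.98 0.37 0.69] j [-0.07 -0.07  1.93  0.    1.28 -0.22]
shift share [0.2679 0.003  0.0754] turn share [-9.000e-04 -1.000e-04  9.996e-01]
```

View pics/s6.png

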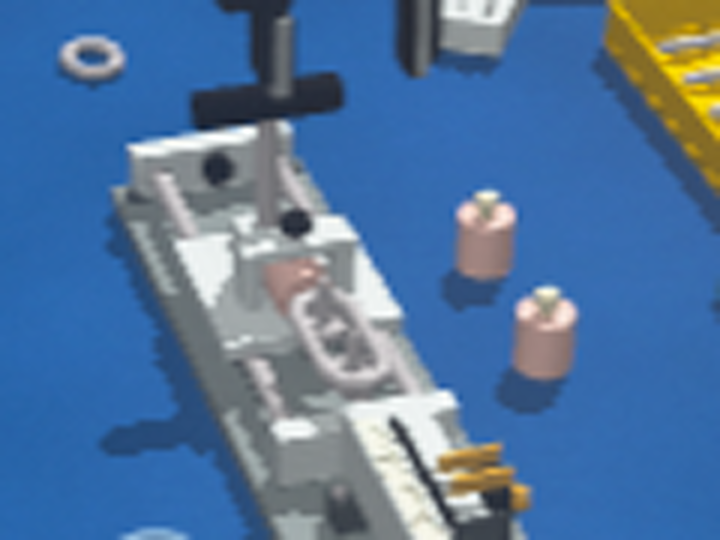

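The link lies flat around both studs (ring from (300,290) to (385,385) in the crop). The short link and specimens are undisturbed. Next, turn the jaws to grip the handle.

```bash
python3 -m handwheel '[[[0,0,0,0,0,0.09,0.6],[0,0,0,0,0,0.09,0.6],[0,0,0,0,0,0.09,0.6],[0,0,0,0,0,0.09,0.6],[0,0,0,0,0,0.09,0.6]]]' 60 >/dev/null
python3 -m handwheel '[[[0,0,0,0,0,0.09,0.6],[0,0,0,0,0,0.09,0.6],[0,0,0,0,0,0.09,0.6],[0,0,0,0,0,0.09,0.6],[0,0,0,0,0,0.09,0.6]]]' >/dev/null
python3 -m handwheel '[[[0,-0.08,0,0,0,0.045,0.6],[0,-0.08,0,0,0,0.045,0.6],[0,-0.08,0,0,0,0,0.6],[0,0,0,0,0,0,0.6],[0,0,0,0,0,0,0.6]]]' >/dev/null
python3 d.py .5318 .1237 .13 -81
```

```text
t 19.05 pos [0.5083 0.1144 0.1287] w 0.604 F [-0.59 -0.11  0.16] j [ 0.11 -0.06  1.98  0.01  1.28  1.58]
shift share [ 0.0606 -0.017  -0.0066] turn share [-0.006   0.0364 -0.0344]
```

```bash
python3 -m handwheel '[[[0.06,-0.017,-0.01,-0.006,0.036,-0.034,0.6],[0,0,0,0,0,0,0.6],[0,0,0,0,0,0,0.6],[0,0,0,0,0,0,0.6],[0,0,0,0,0,0,0.6]]]' >/dev/null
python3 d.py .5318 .1237 .08 -81
```

```text
t 19.55 pos [0.529  0.1199 0.1274] w 0.598 F [-0.82  0.17 -0.13] j [ 0.12 -0.04  1.96 -0.    1.23  1.54]
shift share [ 0.0094 -0.0084  0.1183] turn share [ 0.0007  0.0059 -0.0026]
```

```bash
python3 -m handwheel '[[[0.009,-0.009,0.03,0,0.006,-0.003,0.6],[0,0,0.03,0,0,0,0.6],[0,0,0.03,0,0,0,0.6],[0,0,0.02,0,0,0,0.6],[0,0,0,0,0,0,0.6]]]' >/dev/null
python3 d.py .5318 .1237 .08 -81
```

```text
t 20.05 pos [0.5312 0.1222 0.0806] w 0.598 F [-0.16 -0.21 -0.42] j [ 0.13  0.01  1.99 -0.    1.14  1.55]
shift share [ 0.0021 -0.0034  0.0014] turn share [ 0.0009  0.001  -0.0015]
```

Close on the handle.

```bash
python3 -m handwheel '[[[0,0,0,0,0,0,0.0],[0,0,0,0,0,0,0.0],[0,0,0,0,0,0,0.0],[0,0,0,0,0,0,0.0],[0,0,0,0,0,0,0.0]]]' 100 >/dev/null
python3 d.py .5318 .1237 .08 -81
python3 -m handwheel '[[[0,0,0,0,0,0,0.0],[0,0,0,0,0,0,0.0],[0,0,0,0,0,0,0.0],[0,0,0,0,0,0,0.0],[0,0,0,0,0,0,0.0]]]' 100 >/dev/null
python3 d.py .5318 .1237 .08 -81
```

```text
t 20.55 pos [0.5308 0.1237 0.0809] w 0.173 F [ 0.76 -0.24 -2.68] j [0.13 0.01 1.99 0.   1.14 1.55]
shift share [0.0023 0.0004 0.0023] turn share [-0.0011  0.0013 -0.0017]
t 21.05 pos [0.5309 0.1237 0.0809] w 0.172 F [-0.17  0.68 -2.79] j [0.13 0.01 1.99 0.   1.14 1.55]
shift share [0.0023 0.0003 0.0024] turn share [-0.0012  0.0011 -0.0019]
```

```bash
python3 -m handwheel '[[[0,-0.02,0,0,0,0,0.0],[0,-0.02,0,0,0,0,0.0],[0,0,0,0,0,0,0.0],[0,0,0,0,0,0,0.0],[0,0,0,0,0,0,0.0]]]' >/dev/null
python3 d.py .531 .1237 .081 -81
python3 -m handwheel '[[[0,-0.015,0,0,0,0,0.0],[0,-0.015,0,0,0,0,0.0],[0,0,0,0,0,0,0.0],[0,0,0,0,0,0,0.0],[0,0,0,0,0,0,0.0]]]' >/dev/null
python3 d.py .531 .1237 .081 -81
```

```text
t 21.55 pos [0.5285 0.139  0.0809] w 0.17 F [ 0.64 -2.54 -1.76] j [ 0.16  0.01  1.99 -0.    1.14  1.58]
shift share [ 0.0003  0.0387 -0.0001] turn share [ 0.0017  0.0013 -0.0013]
t 22.05 pos [0.5271 0.1479 0.0809] w 0.171 F [ 0.41 -5.24 -1.84] j [ 0.18  0.02  1.99 -0.01  1.14  1.6 ]
shift share [0.0003 0.0613 0.0003] turn share [ 0.0051  0.0016 -0.0017]
```

The spring is engaged: 24.5 mm of pull gives 5.2 N. Now look at the gauge.

Run:
```python
from h import *
s=r.snapshot('side');np.save('s7.npy',s);t=r.snapshot('top');np.save('t7.npy',t)
a=cv2.resize(s[210:285,265:325],None,fx=6.6,fy=6.6,interpolation=cv2.INTER_CUBIC)
b=cv2.resize(t[185:235,275:335],None,fx=6.6,fy=6.6,interpolation=cv2.INTER_CUBIC)
b=cv2.copyMakeBorder(b,0,a.shape[0]-b.shape[0],0,0,cv2.BORDER_CONSTANT)
cv2.imwrite('pics/m7.png',np.hstack([a,b])[...,::-1])
```

```text
(no output)
```

View pics/m7.png

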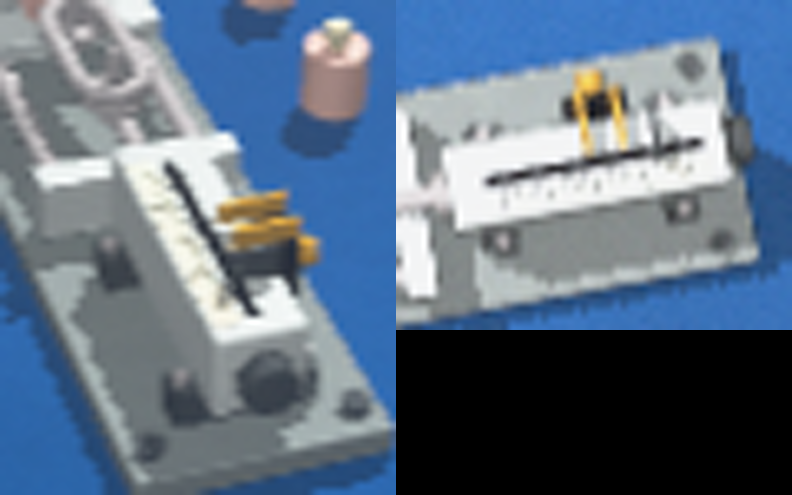

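Both prongs are clear in the top half, at (587,130) and (620,125), and a thin dark blade with its shadow sits near (657,130). I'll compare before and after numerically along the bench axis.

Run:
```python
from h import *
O=np.array([.5472,.018]);d=np.array([-.1557,.9878]);e=np.array([.9878,.1557])
ys=np.arange(-176,-80,2.)
def prof(n,im,x,z):
    p=np.array([proj(n,[*(O+x/1e3*e+y/1e3*d),z]) for y in ys],np.float32)
    return cv2.remap(im,p[:,0][None],p[:,1][None],cv2.INTER_LINEAR)[0].astype(int)
t0,t7,s0,s7=[np.load(f+'.npy') for f in('top0','t7','side0','s7')]
print('y',ys.astype(int).tolist())
for x in(4,8,12,16):
  print('t0',x,prof('top',t0,x,.072).mean(1).astype(int).tolist());print('t7',x,prof('top',t7,x,.072).mean(1).astype(int).tolist())
P=prof('top',t7,9,.075); print('yellow',(P[:,0]-P[:,2]).tolist())
for n,a,b in(('top',t0,t7),('side',s0,s7)):
    D=b.astype(int).sum(2)-a.astype(int).sum(2)
    x0,y0,x1,y1=(283,190,325,225) if n=='top' else (280,228,318,265)
    for yy,xx in zip(*np.nonzero(abs(D[y0:y1,x0:x1])>90)):
        W=onz(n,(xx+x0,yy+y0),.072)[:2]-O; print(n,xx+x0,yy+y0,D[yy+y0,xx+x0],'rig',(W@e*1e3).round(1),(W@d*1e3).round(1))
```

```text
y [-176, -174, -172, -170, -168, -166, -164, -162, -160, -158, -156, -154, -152, -150, -148, -146, -144, -142, -140, -138, -136, -134, -132, -130, -128, -126, -124, -122, -120, -118, -116, -114, -112, -110, -108, -106, -104, -102, -100, -98, -96, -94, -92, -90, -88, -86, -84, -82]
t0 4 [75, 98, 154, 234, 222, 204, 196, 193, 164, 138, 147, 200, 233, 237, 239, 239, 237, 236, 234, 222, 189, 192, 195, 198, 203, 216, 222, 189, 182, 182, 179, 190, 208, 234, 234, 235, 238, 241, 238, 236, 234, 235, 233, 232, 236, 236, 238, 236]
t7 4 [73, 99, 156, 236, 243, 243, 244, 242, 240, 238, 238, 217, 194, 189, 194, 158, 119, 207, 233, 224, 194, 197, 200, 202, 208, 221, 226, 193, 188, 189, 181, 193, 212, 236, 236, 238, 240, 242, 240, 238, 237, 237, 236, 236, 238, 238, 240, 238]
t0 8 [128, 138, 188, 239, 239, 226, 213, 205, 176, 137, 133, 225, 241, 242, 242, 243, 243, 242, 242, 222, 200, 196, 189, 194, 214, 234, 224, 201, 196, 193, 187, 181, 223, 241, 242, 242, 243, 242, 243, 242, 242, 242, 242, 242, 242, 243, 242, 242]
t7 8 [129, 140, 189, 241, 243, 244, 243, 243, 243, 243, 243, 242, 232, 215, 201, 157
[... 5594 characters left out ...]
rig 4.4 -171.4
side 307 256 261 rig 6.6 -172.1
side 308 256 95 rig 8.8 -172.8
side 300 257 92 rig -10.1 -170.6
side 301 257 248 rig -7.9 -171.2
side 302 257 130 rig -5.7 -171.9
side 304 257 190 rig -1.3 -173.3
side 305 257 264 rig 0.9 -174.0
side 306 257 259 rig 3.1 -174.7
side 307 257 261 rig 5.3 -175.4
side 308 257 94 rig 7.5 -176.1
side 300 258 221 rig -11.4 -173.9
side 301 258 243 rig -9.2 -174.6
side 302 258 260 rig -7.0 -175.3
side 303 258 257 rig -4.8 -176.0
side 304 258 260 rig -2.6 -176.6
side 305 258 259 rig -0.4 -177.3
side 306 258 259 rig 1.8 -178.0
side 307 258 106 rig 4.0 -178.7
side 300 259 224 rig -12.6 -177.2
side 301 259 252 rig -10.4 -177.9
side 302 259 107 rig -8.2 -178.6
```

In the top view the pointer has moved from y=-157 to about -144.5. The prongs are at -130 and -114.5, 15.5 mm apart (15 expected), so the mark is at about -122. About 22 mm remain, for roughly 35 mm of draw in total, which is within the stated range. I'll pull most of it.

```bash
python3 -m handwheel '[[[0,-0.014,0,0,0,0,0.0],[0,-0.014,0,0,0,0,0.0],[0,-0.01,0,0,0,0,0.0],[0,0,0,0,0,0,0.0],[0,0,0,0,0,0,0.0]]]' >/dev/null
python3 d.py .531 .1237 .081 -81
python3 -m handwheel '[[[0,-0.014,0,0,0,0,0.0],[0,0,0,0,0,0,0.0],[0,0,0,0,0,0,0.0],[0,0,0,0,0,0,0.0],[0,0,0,0,0,0,0.0]]]' >/dev/null
python3 d.py .531 .1237 .081 -81
```

```text
t 22.65 pos [0.5255 0.1581 0.0809] w 0.173 F [ 1.6  -6.52 -1.29] j [ 0.2   0.02  1.98 -0.02  1.14  1.63]
shift share [0.0004 0.0872 0.0014] turn share [ 0.0112  0.0021 -0.0019]
t 23.15 pos [0.5254 0.1588 0.081 ] w 0.174 F [ 1.27 -7.13 -1.32] j [ 0.21  0.02  1.98 -0.03  1.14  1.64]
shift share [0.0004 0.0888 0.0022] turn share [ 0.0165  0.0027 -0.0023]
```

```bash
python3 -m handwheel '[[[0,-0.014,0,0.008,0,0,0.0],[0,-0.012,0,0.006,0,0,0.0],[0,-0.008,0,0.004,0,0,0.0],[0,-0.006,0,0.003,0,0,0.0],[0,-0.006,0,0.003,0,0,0.0]]]' >/dev/null
python3 d.py .531 .1237 .081 -81
```

```text
t 23.65 pos [0.524  0.1674 0.0809] w 0.172 F [  3.04 -11.36  -0.98] j [ 0.22  0.02  1.98 -0.01  1.15  1.63]
shift share [0.0005 0.1107 0.0006] turn share [ 0.0046  0.0037 -0.0013]
```

```bash
cat > g.py <<'E'
from h import *
O=np.array([.5472,.018]);d=np.array([-.1557,.9878]);e=np.array([.9878,.1557])
ys=np.arange(-150,-100,1.); t=r.snapshot('top'); np.save('tg.npy',t); t7=np.load('t7.npy')
for x in(2,3,4,5,6):
    p=np.array([proj('top',[*(O+x/1e3*e+y/1e3*d),.072]) for y in ys],np.float32)
    f=lambda im:cv2.remap(im,p[:,0][None],p[:,1][None],cv2.INTER_LINEAR)[0].astype(int).mean(1)
    D=f(t)-f(t7); w=np.clip(-D-25,0,None); w[ys<-140]=0
    print(x,'new-dark centroid',(w@ys/max(w.sum(),1)).round(1),'min',ys[D.argmin()],D.min().astype(int), D.astype(int)[8:].tolist() if x==4 else '')
E
python3 g.py; python3 d.py .531 .1237 .081 -81
```

```text
2 new-dark centroid -125.5 min -124.0 -78 
3 new-dark centroid -125.2 min -124.0 -113 
4 new-dark centroid -125.2 min -125.0 -120 [31, 6, 3, 1, 1, 2, 3, 2, 0, -1, -5, -11, -19, -33, -47, -66, -94, -120, -110, -65, -23, -6, -5, -4, -3, -1, 0, -1, 0, 0, 0, 1, 1, 1, 1, 0, 0, 0, 0, 0, 0, 0]
5 new-dark centroid -125.3 min -125.0 -136 
6 new-dark centroid -125.3 min -125.0 -145 
t 23.7 pos [0.524  0.1675 0.0809] w 0.175 F [  0.72 -11.19  -0.67] j [ 0.22  0.02  1.98 -0.01  1.15  1.63]
shift share [0.0005 0.1108 0.0006] turn share [ 0.0046  0.0037 -0.0013]
```

```bash
python3 -m handwheel '[[[0,-0.009,0,0.004,0,0,0.0],[0,-0.008,0,0.004,0,0,0.0],[0,-0.007,0,0.004,0,0,0.0],[0,-0.007,0,0.004,0,0,0.0],[0,-0.007,0,0.004,0,0,0.0]]]' >/dev/null
python3 g.py; python3 d.py .531 .1237 .081 -81
```

```text
2 new-dark centroid -125.6 min -126.0 -50 
3 new-dark centroid -124.4 min -124.0 -68 
4 new-dark centroid -123.9 min -122.0 -76 [32, 6, 3, 1, 1, 2, 3, 3, 2, 1, -3, -9, -17, -29, -41, -50, -54, -58, -66, -72, -76, -57, -33, -9, -3, -1, 1, 0, 1, 1, 1, 0, 0, 0, 0, 0, 0, 0, 0, 0, 0, 0]
5 new-dark centroid -123.7 min -122.0 -86 
6 new-dark centroid -123.5 min -122.0 -96 
t 24.25 pos [0.5235 0.1707 0.081 ] w 0.17 F [  1.73 -11.28  -0.49] j [0.22 0.02 1.98 0.   1.15 1.63]
shift share [ 0.0003  0.119  -0.0002] turn share [-0.0004  0.0048 -0.0004]
```

The pointer now reads about -122, mid-gap. Check that it stands still, and take the last look.

```bash
python3 - <<'E'
from h import *
for i in range(6):
    t=r.snapshot('top'); s=r.read_state(); print(s['time_s'].__round__(2),s['tool_pos'].round(4),s['wrist_force'].round(1))
s=r.snapshot('side')
a=cv2.resize(s[210:285,265:325],None,fx=6.6,fy=6.6,interpolation=cv2.INTER_CUBIC)
b=cv2.resize(t[185:235,255:315],None,fx=6.6,fy=6.6,interpolation=cv2.INTER_CUBIC)
b=cv2.copyMakeBorder(b,0,a.shape[0]-b.shape[0],0,0,cv2.BORDER_CONSTANT)
cv2.imwrite('pics/m8.png',np.hstack([a,b])[...,::-1])
E
python3 g.py
```

```text
24.3 [0.5234 0.1707 0.0809] [  1.  -11.3  -1.5]
24.35 [0.5234 0.1707 0.0809] [  3.2 -12.   -0.7]
24.4 [0.5234 0.1707 0.0809] [  1.5 -11.1  -0.5]
24.45 [0.5234 0.1707 0.0809] [  1.2 -10.6  -1.1]
24.5 [0.5234 0.1707 0.0809] [  1.7 -11.1  -1.8]
24.55 [0.5234 0.1707 0.0809] [  1.5 -11.7  -1.4]
2 new-dark centroid -125.7 min -126.0 -50 
3 new-dark centroid -124.4 min -124.0 -68 
4 new-dark centroid -124.0 min -122.0 -74 [32, 6, 3, 2, 1, 2, 2, 1, 0, 0, -4, -10, -18, -30, -41, -50, -54, -59, -66, -71, -74, -56, -31, -9, -3, 0, 1, 0, 0, 0, 0, 1, 1, 1, 0, 0, 0, 0, 0, 0, 0, 0]
5 new-dark centroid -123.8 min -122.0 -84 
6 new-dark centroid -123.5 min -122.0 -94
```

View pics/m8.png

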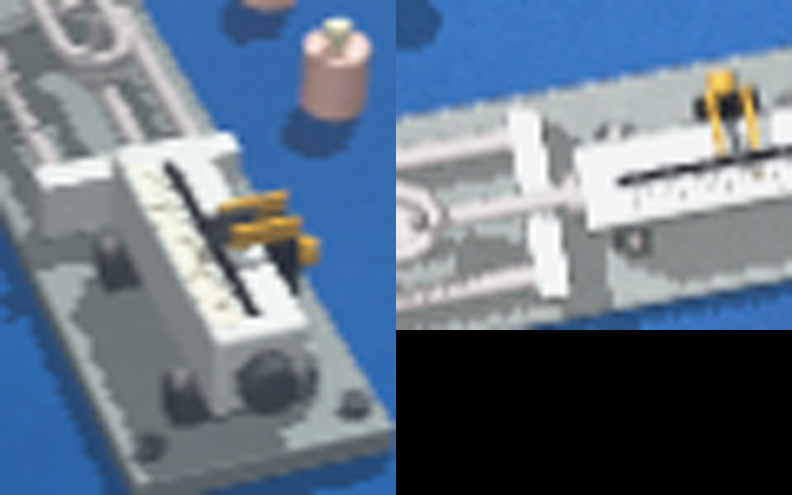

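The blade stands between the prongs at about (735,130), with the prongs at (718,130) and (752,125). It is still, under an 11 N pull, and the link is still around the gauge stud. Handing in.

```bash
python3 -c "
from rig import r
r.hand_in()"; python3 d.py .531 .1237 .081 -81
```

```text
the job is handed in; nothing more can be done
the job is handed in; nothing more can be done
```

The long link is on both studs, and I handed the job in at about 24.6 s, still holding the handle against the spring. No verdict is reported.

**Last checks:**
- **Pointer:** it stood about mid-gap between the prongs. The top view put it at about y = -122 in the bench frame, and the gap middle also at about -122.
- **Stillness and pull:** the tool did not move over the last 0.3 s, with a steady pull of about 11 N.
- **Link:** a picture taken after I let go showed it around both studs. The last pictures showed it still around the gauge stud; I did not check the crown stud again there.
- **Rider and bystanders:** the prongs read the same before and after the first pull. The short link and specimens looked untouched in the last pictures that showed them. I did not check the other bystanders again.

**What disagreed:** the fingertips ended about 20 mm short of the reported tool point when part open. The first three tries to grip the link closed on air above it, and I then felt down in small steps until the fingers stopped on it. While pulling, the arm gave way to the spring and tilted up to about 1.5°, which I corrected before the end.

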